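Tap home the locking wedge of a jewellery stand

ROBOT

A 6-joint arm with a two-finger parallel gripper is mounted at the origin on the work surface. World frame = base frame: x ahead of the robot, y to its left, z up, the work surface at z = 0. Lengths are in m, angles in rad, forces in N, time in s.
With the tool pointing down it reaches from about 0.375 to 0.975 m from the base axis. Payload 3.8 kg.
Tool frame: the origin (TCP) lies midway between the tips of the shut fingers; the grasp point (between the pads) lies 19 mm behind it; x points along the fingers, z is the direction in which the jaws open and shut, and the axes are right-handed (so a half turn about x gives the same grasp; the last joint's range is limited). The gripper opens to 85 mm and grips with 20 to 120 N. Pads are 22 mm wide; open, the fingers measure 114 mm over their backs; the gripper's body (76 mm by 85 mm) begins 54 mm behind the grasp point. The pads swing forward as they close: fully open they stand 13 mm farther back than shut.
Start: joints at [-1.295, 0.264, 1.604, -0, 1.274, -0.037], TCP at [0.208, -0.642, 0.231] pointing down, gripper open.
Joint ranges: [-2.63, 2.63], [-0.94, 2.18], [0.31, 2.57], [-1.31, 4.45], [0, 2.66], [-2.55, 2.55]. Speed limits (rad/s): [2.57, 2.57, 3.14, 3.14, 3.14, 3.14].

INTERFACE

Orientations are given as a rotation vector (axis times angle).
In Python, from workcell import * gives the robot as it stands. The module is installed in compiled form; this text tells all that it offers.
- The arm moves only by the tool carry_out, never from a script. Its arguments are lists of equal length, an entry for each row: "offset": the shift along the tool's x, y, z in cm, a list of three; "delta_rot": the turn, a rotation vector about the tool's x, y, z in degrees, a list of three. A call has exactly 5 rows; each row shifts and turns the commanded pose from where the row before left it, along the tool's axes as they then stand; what a row does not reach is not made up. A row lasts 1/12 s, in which the tool goes at most 41.7 mm and 7.16 degrees, less where a joint would pass 70% of its speed; a pose out of reach is approached as far as the arm can. A call is refused whole if a number of a shift passes 4.17 or a number of a turn 7.16, either way. A call with a gripper value outside its range is refused whole. "fingers" is the opening, from -1 (shut) to 1 (fully open), set as the call begins (left out, the last holds). The fingers move at their own pace and stop on an object; "newtons" is the grip in N (left out, the last holds). Time passes only in rows, so rows that do not move let the fingers close, or fill a call up. It gives the time, the measured TCP pose, the force and the opening at its end, in the units of the state.
- read_state(): the state, without advancing time (a new reading comes with each control period).
- read_camera(name): name is "scene" or "top"; returns (picture, depth): 480x640x3 uint8, red, green, blue; 480x640 float32, m along the optical axis (not along the pixel's ray), 0 where there is no reading.
- get_calibration(name): a dict with "fx", "fy", "cx", "cy" (pixels), "R" (3x3) and "t" (3): a world point X has camera coordinates R X + t. Camera axes: x right, y down, z forward; pixel columns grow to the right and rows downward; lengths in m; the calibration is good to about 2 mm. A picture is of the moment at which its call begins. get_calibration takes no time and is no camera call.
- finish_job(): hands the job in, once; it reports no verdict.
The state is a dict: "time": time; "q": joint angles; "joint_vel": joint speeds; "joint_torque": joint torques, N m; "tool_pos": TCP position; "tcp_rot": TCP orientation; "wrist_force": force on the tool from outside, world axes, zero at the start; "torque": the same for the moment, N m; "width": opening from 0.0 (shut) to 1.0 (fully open).
Only numpy, scipy, OpenCV 4.12 (cv2) and the standard library are available. Lean on these libraries where they do the work, as an engineer would, in place of code of your own. Each camera call takes 0.05 s, during which the arm holds its last target. There are 200 camera calls.

TASK

The jewellery stand on the exhibition table is still loose in its clamp. Pick up the wooden mallet and drive the yellow wedge into the clamp with it in several short, gentle taps, drawing the mallet back between them, until the wedge stops advancing and sits tight; then lay the mallet back flat on its grey board, the same way up, and let go. Touch the wedge and the clamp with its stand with nothing but the mallet, never strike or press with more than 40 N, and leave the other exhibits where they are.

Things in the scene. Friction and masses are not known exactly. Their poses are not given: they have to be found in the camera images.
- clamp_base: Fixed clamp: white slab 140 (x) x 100 (y) x 28 mm, dark cheeks up to 56 mm high. Origin: underside (table), y middle. An open channel along y, floor 28 mm high, between the cheek at x = -40 to -14 mm and a steel pressure plate at about x = 5 mm. The wedge goes in at the -y end, towards +y. At x = 45 mm the slim black stand, 245 mm high, T bar 120 mm long along y. Turned by up to 0.3 rad.
- channel_mouth (a point): Middle of the channel's -y end, 41 mm above the table; axes as the clamp: +y is the drive. Tight wedge: its butt still stands out 5 to 26 mm here and taps peaking at 15 to 35 N no longer move it. Impact counts: the mallet meeting the tight wedge at 0.1 m/s gives 50 N or more, at 0.05 m/s about 25 N; pressing on gives several N per mm.
- wedge: Loose yellow wooden wedge, 135 mm long, 26 mm high, 10 mm wide at the tip (+y), 33 mm at the butt (-y), taper 1:6, 60 g, lying on the channel floor with its butt sticking out 46 to 51 mm. Origin: middle of its length, underside, 11 mm from its flat (-x) side; axes as the clamp's.
- wedge_butt (a point): Point in the butt face to be struck, 41 mm above the table; the face is 26 mm high and spans x = -11 to +20 mm of this point; +y is the drive direction. The wedge slides freely for 2 to 28 mm, then yields to about 5 to 9 N over 18 mm as it pushes the plate, then stops dead. The whole way is 21 to 46 mm; where it ends cannot be told from the measured poses.
- tool_board: Fixed grey board, 300 (x) x 130 (y) x 10 mm, on which the mallet lies. Origin: centre of its underside, on the table; its top is at 10 mm.
- mallet: Loose wooden mallet, 235 mm long, about 0.24 to 0.39 kg, lying on the board, handle along its x towards -x. Head 44 (x) x 90 (y) x 44 mm centred at x = +75 mm, its flat striking faces at y = +-45 mm. Handle square, 22 x 22 mm, from x = -120 to +53 mm, end knob 44 mm high and 40 mm wide. Origin: on its underside, under the handle's axis; the axis is 22 mm above the underside. z up.
- mallet_head (a point): Centre of the mallet's head (x = 75 mm, on the handle axis); axes as the mallet: its y is the striking direction, either face.
- mallet_grip (a point): Point on the handle axis at x = 30 mm, near the centre of mass, 23 mm from the head: a good place to grip across the handle from above. 32 mm above the table as it lies.
- ring_cone: Bystander: dark ring cone, foot 60 mm across, 95 mm tall. Origin: underside.
- trinket_bowl: Bystander: white ceramic bowl, 80 mm across, 35 mm tall. Origin: underside.
- spot_lamp: Bystander: small black spot lamp on a pole, foot 70 mm across, about 220 mm tall. Origin: underside.
There are look-alikes about, which are no part of the job. Several things have the shape of the wedge; the one meant has the colours described above.

How it is judged:
On the way, in this order (a step that is already met when the one before it is completed fails the run):
1. The mallet is lifted off its board (height (world z) of mallet above 0.016 m), for 0.1 s.
2. After a first tap the wedge has advanced by at least 3 mm but is not yet tight, and the mallet is drawn back from it (distance of wedge from where it was at the start of the episode above 0.003 m and contact force between wedge and clamp_base below 8 N and contact force between mallet and wedge below 0.5 N), for 0.1 s.
3. The wedge has gone in at least 15 mm and sits tight (it presses on the clamp with over 8 N by itself), and the mallet is off it (contact force between wedge and clamp_base above 8 N and distance of wedge from where it was at the start of the episode above 0.015 m and contact force between mallet and wedge below 0.5 N), for 0.2 s.
At the end, for the whole second after the job is handed in: The wedge lies flat in the channel, at least 15 mm further in, and presses on the clamp with over 8 N by itself; the mallet lies still, flat and the same way up on its board (underside at board height within 3-4 mm, tilt under 0.06 rad, origin within 60 mm of the board's middle) (contact force between wedge and clamp_base above 8 N and distance of wedge from where it was at the start of the episode above 0.015 m and linear speed of each of wedge, mallet below 0.01 m/s and z of wedge in the frame of clamp_base between 0.024 and 0.032 m and angle between wedge's own z axis and vertical below 0.1 rad and height (world z) of mallet between 0.007 and 0.014 m and angle between mallet's own z axis and vertical below 0.06 rad and horizontal distance between mallet and tool_board below 0.06 m); the robot touches nothing.
It fails at once if the mallet strikes or presses the wedge with more than 40 N (contact force between mallet and wedge above 40 N).
It fails at once if the mallet strikes the clamp or the stand with more than 40 N (contact force between mallet and clamp_base above 40 N).
It fails at once if the robot itself touches the wedge, the clamp or the stand (contact force between any of the arm, the fingers and wedge above 1 N or contact force between any of the arm, the fingers and clamp_base above 1 N).
It fails at once if a bystander is moved by more than 20 mm (distance of any of ring_cone, trinket_bowl, spot_lamp from where it was at the start of the episode above 0.02 m).
It also fails if it takes over 61 s, if anything falls off the work surface, if the arm or the gripper's body presses on something with over 40 N, if the wrist force passes 120 N, or if a joint passes its speed limit or range.

## Working session

There is one attempt and no reset: what is moved stays moved. The work goes in short steps, Python scripts to look and compute and a tool call to move; the robot and the scene stay as the last step left them, time stands still between calls to the robot, and variables do not carry over. Pictures are saved under pics/ and viewed, about 8 in all and at most 12, crops included, and the job is handed in when it is done.

Besides the shell and the picture viewer there is one more tool, called after ">>>" as a command line: name --argument value ..., lists and objects as JSON in quotes. carry_out: Moves the arm, as the interface text tells. Its arguments: {"type":"object","properties":{"offset":{"type":"array"},"delta_rot":{"type":"array"},"fingers":{"type":"number"},"newtons":{"type":"number"}},"required":["offset","delta_rot"]}

```bash
mkdir -p pics; ls
python3 - <<'E'
from workcell import *
import cv2,numpy as np
for n in("scene","top"):
    p,d=read_camera(n); np.savez(f"{n}0.npz",p=p,d=d); cv2.imwrite(f"pics/{n}0.png",p[:,:,::-1]); c=get_calibration(n); print(n,c)
print(read_state())
E
```

```text
pics
scene {'fx': 467.4263030600604, 'fy': 467.4263030600604, 'cx': 312.7935202918345, 'cy': 242.54850274498995, 'R': array([[-0.0515111 ,  0.99865363, -0.00612679],
       [ 0.72548331,  0.03320336, -0.68743837],
       [-0.68630939, -0.03985559, -0.72621688]]), 't': array([-0.02102848, -0.38225791,  1.51568057])}
top {'fx': 450.0152326404168, 'fy': 450.0152326404168, 'cx': 320.5470539923224, 'cy': 238.72428483499175, 'R': array([[-0.00178756, -0.99993712, -0.01107048],
       [-0.99571176,  0.00280373, -0.09246742],
       [ 0.09249264,  0.01085772, -0.99565417]]), 't': array([0.04235115, 0.57063578, 1.02212658])}
{'time': 0.1, 'q': array([-1.29490642e+00,  2.64699988e-01,  1.60527429e+00, -2.08465577e-05,
        1.27372057e+00, -3.69178654e-02]), 'joint_vel': array([ 0.00037964, -0.00070654, -0.00241301, -0.00033271,  0.00078137,
        0.00048057]), 'joint_torque': array([-3.18206130e-04, -5.16710293e+01, -3.68588734e+01, -1.62159022e-04,
        6.28305148e-03, -3.89072966e-05]), 'tool_pos': array([ 0.20751191, -0.64159062,  0.2300517 ]), 'tcp_rot': array([ 0.97704834,  1.34280975, -0.97491993]), 'wrist_force': array([ 0.30869878,  0.23595513, -0.143184  ]), 'torque': array([ 0.03822628, -0.03451615, -0.00893836]), 'width': 1.0033524572336856}
```

View pics/scene0.png

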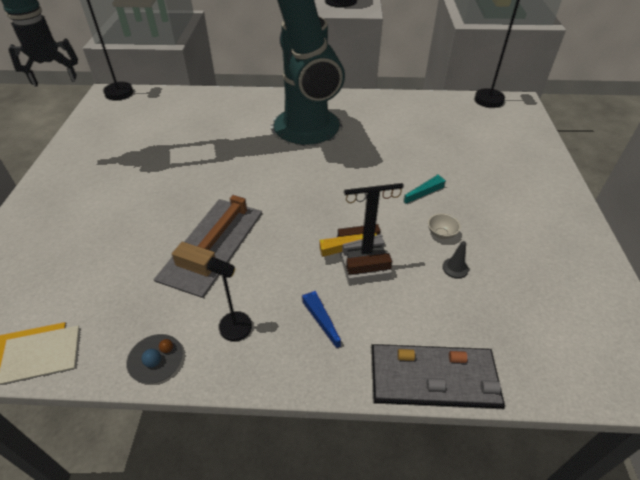

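View pics/top0.png

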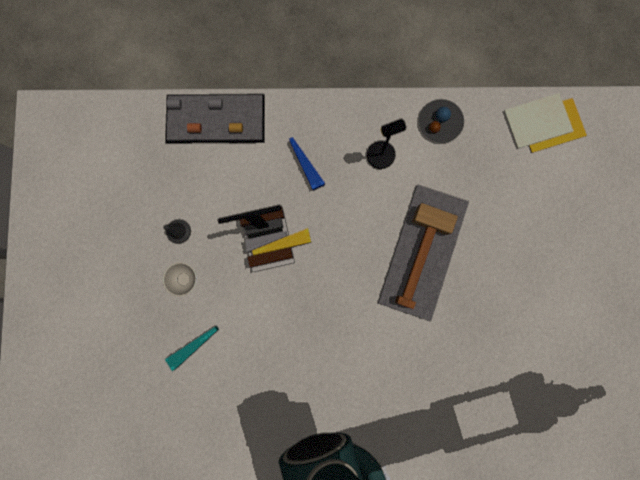

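The top view shows the mallet on its board, with the head near (436,219) and the knob near (405,300). The yellow wedge's butt is at (311,237), with its tip to the left inside the clamp, and the lamp is at (380,153). I'll measure these now.

```bash
cat > h.py <<'E'
import numpy as np,cv2
from workcell import *
def pts(n,d,mask):
    c=get_calibration(n);v,u=np.nonzero(mask&(d>0));z=d[v,u]
    X=np.c_[(u-c['cx'])/c['fx']*z,(v-c['cy'])/c['fy']*z,z]
    return (X-c['t'])@c['R'],u,v
def ray(n,uv,h):
    c=get_calibration(n);uv=np.atleast_2d(uv).astype(float)
    r=np.c_[(uv[:,0]-c['cx'])/c['fx'],(uv[:,1]-c['cy'])/c['fy'],np.ones(len(uv))]@c['R'];o=-c['R'].T@c['t']
    return o+r*((h-o[2])/r[:,2])[:,None]
def box(shape,x0,y0,x1,y1):
    m=np.zeros(shape,bool);m[y0:y1,x0:x1]=1;return m
def hsv(p):return cv2.cvtColor(p,cv2.COLOR_RGB2HSV).astype(int)
def biggest(m):
    n,l,s,_=cv2.connectedComponentsWithStats(m.astype(np.uint8));return l==1+np.argmax(s[1:,4])
E
python3 - <<'E'
from h import *
R={}
for n,B in(("top",dict(w=(240,220,325,270),m=(385,195,470,312))),("scene",dict(w=(310,225,375,262),m=(165,190,255,275)))):
    f=np.load(n+"0.npz");p,d=f['p'],f['d'];H=hsv(p)
    my=biggest((H[...,0]>18)&(H[...,0]<32)&(H[...,1]>170)&(H[...,2]>90)&box(d.shape,*B['w']))
    mm=biggest((H[...,0]<20)&(H[...,1]>90)&(H[...,2]>50)&box(d.shape,*B['m']))
    head=mm&(H[...,0]>=13)
    for k,m in(("wedge",my),("mallet",mm),("head",head)):
        P,u,v=pts(n,d,m); print(n,k,m.sum(),"z pct",np.percentile(P[:,2],[5,25,50,75,95]).round(4),"mean",P.mean(0).round(4))
        if n=="top":
            print("  rect px",cv2.minAreaRect(np.c_[u,v].astype(np.float32)))
            vis=(p*0.4).astype(np.uint8)
    if n=="top":
        # wedge outline at z=.054
        W=ray(n,np.argwhere(my)[:,::-1],.054)[:,:2]
        hull=cv2.convexHull(W.astype(np.float32))[:,0]; print("wedge hull",hull.round(3).tolist())
    q=p.copy();q[my]=[255,0,255];q[mm]=[0,255,0];q[head]=[255,0,0]
    x0,y0,x1,y1=(220,120,480,320) if n=="top" else (150,170,410,370)
    cv2.imwrite(f"pics/m_{n}.png",cv2.resize(q[y0:y1,x0:x1,::-1],None,fx=1.5,fy=1.5))
    globals()[n+"q"]=cv2.resize(np.hstack([q[y0:y1,x0:x1],p[y0:y1,x0:x1]]),None,fx=1.5,fy=1.5,interpolation=0)
cv2.imwrite("pics/masks.png",np.vstack([topq,sceneq])[:,:,::-1])
E
```

```text
top wedge 548 z pct [0.0504 0.052  0.0533 0.0545 0.0563] mean [0.5599 0.1218 0.0532]
  rect px ((280.85003662109375, 244.04998779296875), (12.649109840393066, 59.134586334228516), 71.56504821777344)
top mallet 1636 z pct [0.0396 0.0424 0.0504 0.0533 0.0557] mean [ 0.5537 -0.1987  0.048 ]
  rect px ((421.4635009765625, 257.3503723144531), (39.898502349853516, 103.2063980102539), 19.983104705810547)
top head 1047 z pct [0.0405 0.0485 0.0524 0.054  0.056 ] mean [ 0.5843 -0.2098  0.0505]
  rect px ((421.4781188964844, 257.3102111816406), (39.898502349853516, 103.12096405029297), 19.983104705810547)
wedge hull [[0.5910000205039978, 0.07400000095367432], [0.5720000267028809, 0.12399999797344208], [0.5450000166893005, 0.1889999955892563], [0.5429999828338623, 0.1940000057220459], [0.5410000085830688, 0.1940000057220459], [0.5339999794960022, 0.1940000057220459], [0.5339999794960022, 0.1850000023841858], [0.550000011920929, 0.11500000208616257], [0.5590000152587891, 0.07800000160932541], [0.5630000233650208, 0.06499999761581421], [0.5839999914169312, 0.0689999982714653], [0.5899999737739563, 0.07199999690055847]]
scene wedge 359 z pct [0.049  0.052  0.053  0.054  0.0558] mean [0.5683 0.1102 0.0535]
scene mallet 1543 z pct [0.021  0.0394 0.0432 0.0521 0.0546] mean [ 0.5711 -0.1989  0.0437]
scene head 1248 z pct [0.0208 0.0394 0.0475 0.0526 0.0547] mean [ 0.5903 -0.2056  0.0445]
```

View pics/masks.png

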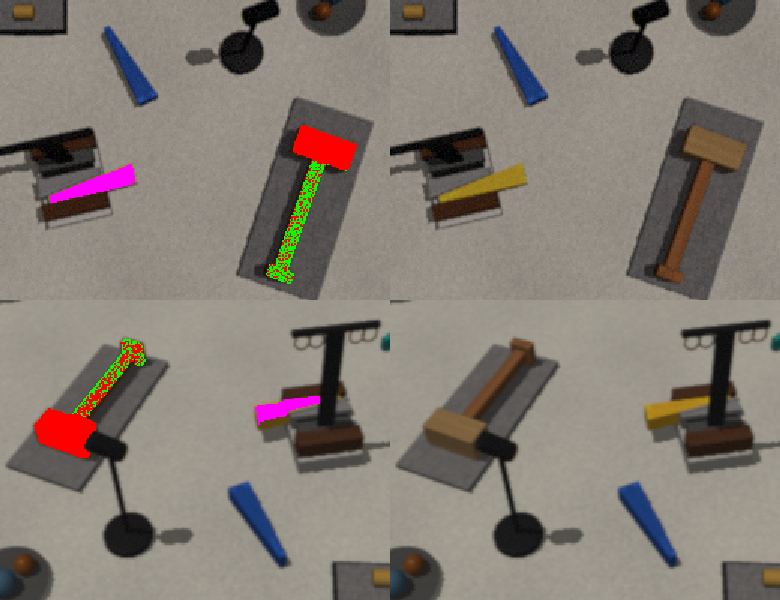

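Run:
```python
from h import *
f=np.load("top0.npz");p,d=f['p'],f['d'];H=hsv(p)
def rect(m,h,name):
    W=(1000*ray("top",np.argwhere(m)[:,::-1],h)[:,:2]).astype(np.float32)
    r=cv2.minAreaRect(W);print(name,np.round(r[0],1),np.round(r[1],1),"ang",round(r[2],1),round(np.radians(r[2]),3),round(np.radians(r[2]-90),3));return W
mm=biggest((H[...,0]<20)&(H[...,1]>90)&(H[...,2]>50)&box(d.shape,385,195,470,312))
P,u,v=pts("top",d,mm); W=ray("top",np.c_[u,v],.043)
hd=np.zeros_like(mm);
x0=box(d.shape,385,195,470,234)&mm; rect(x0&(d<np.median(d[x0])+.006),.054,"head")
# handle: pixels row 245..288
hm=mm&box(d.shape,385,242,470,288); Wh=1000*ray("top",np.argwhere(hm)[:,::-1],.043)[:,:2]
l=cv2.fitLine(Wh.astype(np.float32),cv2.DIST_L2,0,.01,.01).ravel();l[:2]*=np.sign(l[0]);print("handle",l.round(3),"yaw",np.arctan2(l[1],l[0]).round(3))
kn=mm&box(d.shape,385,294,470,312);rect(kn,.054,"knob")
rect(mm,.048,"mallet")
# board
g=(H[...,2]<110)&(H[...,1]<60)&box(d.shape,370,175,480,330)
from scipy import ndimage as N
rect(biggest(N.binary_closing(g|mm,iterations=2)),.010,"board")
ck=biggest((H[...,0]<15)&(H[...,1]>90)&(H[...,2]<100)&box(d.shape,240,246,300,272));rect(ck,.056,"cheek-")
my=biggest((H[...,0]>18)&(H[...,0]<32)&(H[...,1]>170)&(H[...,2]>90)&box(d.shape,240,220,325,270))
W=1000*ray("top",np.argwhere(my)[:,::-1],.054)[:,:2]
for y in range(68,196,8):
    s=W[abs(W[:,1]-y)<3];print(y,s[:,0].min().round(1),s[:,0].max().round(1),end=" | ")
print("board pix z check",np.median(pts("top",d,box(d.shape,400,225,410,235))[0][:,2]), "table",np.median(pts("top",d,box(d.shape,340,230,360,250))[0][:,2]))
# obstacles above 0.1 m
Q,u,v=pts("top",d,box(d.shape,150,80,500,330)); s=Q[Q[:,2]>.1]
for nm,c in(("stand",s[s[:,1]>.02]),("lamp",s[s[:,1]<.02])): print(nm,len(c),c.min(0).round(3) if len(c) else"",c.max(0).round(3) if len(c) else "")
```

```text
head [ 607.7 -218.4] [89.8 60.2] ang 69.4 1.211 -0.359
handle [ 9.30000e-01 -3.68000e-01  5.09505e+02 -1.81982e+02] yaw -0.376
knob [ 431.3 -152.4] [38.6 31.8] ang 70.5 1.231 -0.34
mallet [ 526.5 -189.1] [ 90.3 235.7] ang 69.4 1.211 -0.359
board [ 541.4 -199.2] [133.2 300.5] ang 71.0 1.239 -0.332
cheek- [526.7 155.9] [23.6 98.3] ang 11.6 0.202 -1.369
68 563.1 583.6 | 76 558.6 590.5 | 84 558.6 586.0 | 92 556.3 583.7 | 100 554.1 579.1 | 108 551.8 576.9 | 116 549.6 574.6 | 124 547.3 572.4 | 132 545.1 567.8 | 140 545.1 565.6 | 148 542.8 561.0 | 156 540.6 558.8 | 164 538.3 554.2 | 172 538.3 552.0 | 180 536.1 549.7 | 188 533.8 545.2 | board pix z check 0.008849498756987798 table -0.0007700542435579185
stand 566 [0.581 0.114 0.1  ] [0.616 0.23  0.248]
lamp 354 [ 0.762 -0.129  0.1  ] [ 0.792 -0.081  0.221]
```

```bash
cat >> h.py <<'E'
from scipy.spatial.transform import Rotation as Ro
def plan(tgt,yaw=None):
    s=read_state();R=Ro.from_rotvec(s['tcp_rot']).as_matrix();D=(np.array(tgt)-s['tool_pos'])*100
    print("t",round(s['time'],2),"pos",s['tool_pos'].round(4),"F",s['wrist_force'].round(1),"T",s['torque'].round(2),"w",round(s['width'],3),"q",s['q'].round(2))
    print("toolx",R[:,0].round(3),"y",R[:,1].round(3),"z",R[:,2].round(3),"zyaw",np.arctan2(R[1,2],R[0,2]).round(3))
    print("shift tool cm",(R.T@D).round(2))
    if yaw is not None:
        # wanted: x down, z along yaw
        z=np.array([np.cos(yaw),np.sin(yaw),0]);x=np.array([0,0,-1.]);W=np.c_[x,np.cross(z,x),z]
        print("turn tool deg",np.degrees(Ro.from_matrix(R.T@W).as_rotvec()).round(2),"| new frame shift",(W.T@D).round(2))
E
python3 -c "
from h import *
for k in(0,1): plan((.574,-.207,.12),np.pi/2-.365-k*np.pi)"
```

```text
t 0.1 pos [ 0.2075 -0.6416  0.2301] F [ 0.3  0.2 -0.1] T [ 0.04 -0.03 -0.01] w 1.003 q [-1.29  0.26  1.61 -0.    1.27 -0.04]
toolx [-0.001  0.002 -1.   ] y [0.951 0.308 0.   ] z [ 0.308 -0.951 -0.002] zyaw -1.258
shift tool cm [ 11.07  48.24 -30.05]
turn tool deg [-1.4116e+02 -5.0000e-02 -1.5000e-01] | new frame shift [ 11.01 -18.72  53.68]
t 0.1 pos [ 0.2075 -0.6416  0.2301] F [ 0.3  0.2 -0.1] T [ 0.04 -0.03 -0.01] w 1.003 q [-1.29  0.26  1.61 -0.    1.27 -0.04]
toolx [-0.001  0.002 -1.   ] y [0.951 0.308 0.   ] z [ 0.308 -0.951 -0.002] zyaw -1.258
shift tool cm [ 11.07  48.24 -30.05]
turn tool deg [38.84 -0.12  0.04] | new frame shift [ 11.01  18.72 -53.68]
```

>>> carry_out --offset '[[0.5,3.2,-2.0],[0.5,3.2,-2.0],[0.5,3.2,-2.0],[0.5,3.2,-2.0],[0.5,3.2,-2.0]]' --delta_rot '[[0,0,0],[0,0,0],[0,0,0],[0,0,0],[0,0,0]]' --fingers 1

```text
time: 0.52
tool_pos: [0.3297, -0.4962, 0.2054]
tcp_rot: [0.977, 1.342, -0.976]
wrist_force: [0.5, -0.1, 0.2]
width: 1.003
```

>>> carry_out --offset '[[0.5,3.2,-2.0],[0.5,3.2,-2.0],[0.5,3.2,-2.0],[0.5,3.2,-2.0],[0.5,3.2,-2.0]]' --delta_rot '[[0,0,0],[0,0,0],[0,0,0],[0,0,0],[0,0,0]]'

```text
time: 0.93
tool_pos: [0.4512, -0.3517, 0.1807]
tcp_rot: [0.976, 1.342, -0.976]
wrist_force: [0.8, -0.2, 0.1]
width: 1.002
```

>>> carry_out --offset '[[0.5,3.2,-2.0],[0.5,3.2,-2.0],[0.5,3.2,-2.0],[0.5,3.2,-2.0],[0.5,3.2,-2.0]]' --delta_rot '[[0,0,0],[0,0,0],[0,0,0],[0,0,0],[0,0,0]]'

```text
time: 1.35
tool_pos: [0.5727, -0.2073, 0.1556]
tcp_rot: [0.976, 1.342, -0.976]
wrist_force: [-0.2, 0.0, 0.2]
width: 1.0
```

>>> carry_out --offset '[[0,0,0],[0,0,0],[0,0,0],[0,0,0],[0,0,0]]' --delta_rot '[[7.1,0,0],[7.1,0,0],[7.1,0,0],[7.1,0,0],[7.1,0,0]]'

```text
time: 1.77
tool_pos: [0.5718, -0.2086, 0.1555]
tcp_rot: [1.435, 1.046, -1.436]
wrist_force: [0.0, -0.1, 0.1]
width: 1.002
```

```bash
python3 -c "
from h import *
plan((.574,-.207,.12),-np.pi/2-.365)
p,d=read_camera('scene');cv2.imwrite('pics/s1.png',p[:,:,::-1])"
```

```text
t 1.77 pos [ 0.5718 -0.2086  0.1555] F [ 0.  -0.1  0.1] T [-0.01  0.04  0.02] w 1.002 q [-0.39  0.2   1.83 -0.    1.12  1.49]
toolx [-0.001  0.    -1.   ] y [ 0.952 -0.307 -0.001] z [-0.307 -0.952 -0.   ] zyaw -1.883
shift tool cm [ 3.55  0.17 -0.22]
turn tool deg [ 3.02 -0.    0.08] | new frame shift [ 3.55  0.15 -0.23]
```

>>> carry_out --offset '[[0,0,0],[2.5,0.15,-0.2],[2.5,0,0],[2.5,0,0],[2.5,0,0]]' --delta_rot '[[3.0,0,0],[0,0,0],[0,0,0],[0,0,0],[0,0,0]]'

```text
time: 2.23
tool_pos: [0.574, -0.2077, 0.0552]
tcp_rot: [1.467, 1.019, -1.466]
wrist_force: [-0.0, -0.5, -0.5]
width: 1.001
```

>>> carry_out --offset '[[1.2,0,0],[1.2,0,0],[0.9,0,0],[0.8,0,0],[0,0,0]]' --delta_rot '[[0,0,0],[0,0,0],[0,0,0],[0,0,0],[0,0,0]]'

```text
time: 2.65
tool_pos: [0.5736, -0.2075, 0.0142]
tcp_rot: [1.468, 1.019, -1.469]
wrist_force: [-0.9, -0.0, -0.0]
width: 1.001
```

```bash
python3 -c "
from h import *
plan((.574,-.207,.014),-np.pi/2-.365)
p,d=read_camera('scene');q,d=read_camera('top')
cv2.imwrite('pics/s1.png',np.hstack([cv2.resize(p[170:330,150:310],(400,400)),cv2.resize(q[180:340,360:520],(400,400))])[:,:,::-1])"
```

```text
t 2.65 pos [ 0.5736 -0.2075  0.0142] F [-0.9 -0.  -0. ] T [-0.05  0.02  0.01] w 1.001 q [-0.39  0.36  1.92 -0.    0.86  1.54]
toolx [-0.001  0.001 -1.   ] y [ 0.936 -0.351 -0.002] z [-0.351 -0.936 -0.   ] zyaw -1.93
shift tool cm [ 0.02  0.01 -0.06]
turn tool deg [ 0.36 -0.    0.09] | new frame shift [ 0.02  0.01 -0.06]
```

View pics/s1.png

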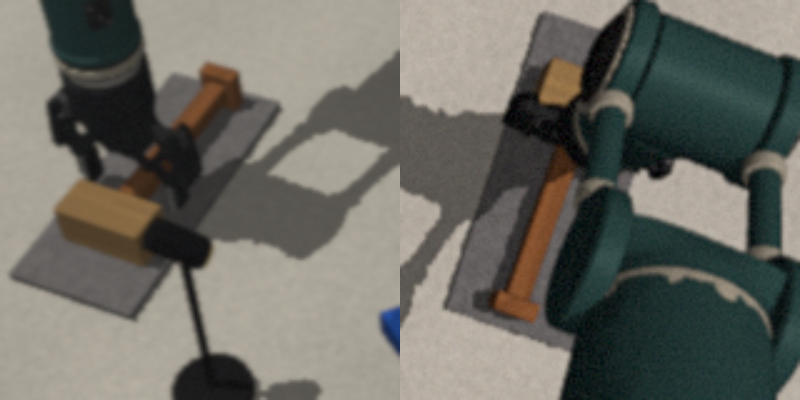

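The fingers straddle the handle just behind the head, with clear room on both sides. I'll close the grip and lift.

>>> carry_out --offset '[[0,0,0],[0,0,0],[0,0,0],[0,0,0],[0,0,0]]' --delta_rot '[[0,0,0],[0,0,0],[0,0,0],[0,0,0],[0,0,0]]' --fingers -1 --newtons 110

```text
time: 3.17
tool_pos: [0.5745, -0.2078, 0.0157]
tcp_rot: [1.469, 1.017, -1.468]
wrist_force: [3.3, 8.0, 7.5]
width: 0.302
```

>>> carry_out --offset '[[0,0,0],[0,0,0],[0,0,0],[0,0,0],[0,0,0]]' --delta_rot '[[0,0,0],[0,0,0],[0,0,0],[0,0,0],[0,0,0]]'

```text
time: 3.58
tool_pos: [0.5748, -0.2079, 0.0161]
tcp_rot: [1.469, 1.016, -1.468]
wrist_force: [-0.9, 1.2, 5.0]
width: 0.238
```

```bash
python3 -c "
from h import *
plan((.574,-.207,.014),-np.pi/2-.365)"
```

```text
t 3.58 pos [ 0.5748 -0.2079  0.0161] F [-0.9  1.2  5. ] T [ 0.23  0.05 -0.  ] w 0.238 q [-0.39  0.36  1.92  0.    0.87  1.54]
toolx [ 0.001 -0.    -1.   ] y [ 0.936 -0.351  0.001] z [-0.351 -0.936 -0.   ] zyaw -1.93
shift tool cm [ 0.21 -0.11 -0.05]
turn tool deg [ 0.34 -0.01 -0.07] | new frame shift [ 0.21 -0.11 -0.05]
```

>>> carry_out --offset '[[-0.6,0,0],[-1.5,0,0],[-1.5,0,0],[-1.5,0,0],[-1.5,0,0]]' --delta_rot '[[0,0,0],[0,0,0],[0,0,0],[0,0,0],[0,0,0]]'

```text
time: 4.0
tool_pos: [0.5727, -0.2073, 0.0804]
tcp_rot: [1.467, 1.02, -1.471]
wrist_force: [0.6, 0.6, -4.0]
width: 0.234
```

>>> carry_out --offset '[[0,0,0],[0,0,0],[0,0,0],[0,0,0],[0,0,0]]' --delta_rot '[[-6.5,0,0],[-6.5,0,0],[-6.5,0,0],[-6.5,0,0],[-6.5,0,0]]'

```text
time: 4.42
tool_pos: [0.5728, -0.2073, 0.0799]
tcp_rot: [1.05, 1.306, -1.052]
wrist_force: [-0.1, 0.2, -3.4]
width: 0.235
```

```bash
python3 -c "
from h import *
plan((.543,-.016,.082),-np.pi/2+.205)"
```

```text
t 4.42 pos [ 0.5728 -0.2073  0.0799] F [-0.1  0.2 -3.4] T [-0.02  0.07 -0.01] w 0.235 q [-0.39  0.28  1.88 -0.    0.98  0.97]
toolx [-0.003  0.001 -1.   ] y [ 0.977  0.212 -0.003] z [ 0.212 -0.977 -0.002] zyaw -1.357
shift tool cm [ -0.18   1.15 -19.33]
turn tool deg [ 0.5  -0.09  0.15] | new frame shift [ -0.21   0.98 -19.34]
```

>>> carry_out --offset '[[0,0.2,-3.5],[0,0.2,-3.5],[0,0.2,-3.5],[0,0.2,-3.5],[0,0.2,-3.2]]' --delta_rot '[[0,0,0],[0,0,0],[0,0,0],[0,0,0],[0,0,0]]'

```text
time: 4.83
tool_pos: [0.5463, -0.0357, 0.08]
tcp_rot: [1.054, 1.303, -1.057]
wrist_force: [-0.1, -0.2, -3.5]
width: 0.237
```

>>> carry_out --offset '[[1.5,0,0],[1.5,0,0],[1.5,0,0],[0.7,0,0],[0,0,0]]' --delta_rot '[[0,0,0],[0,0,0],[0,0,0],[0,0,0],[0,0,0]]'

```text
time: 5.25
tool_pos: [0.5453, -0.037, 0.0264]
tcp_rot: [1.052, 1.306, -1.058]
wrist_force: [-1.1, 0.4, -3.5]
width: 0.238
```

```bash
python3 -c "
from h import *
plan((.543,-.016,.025),-np.pi/2+.205)
for n in('scene','top'):
    p,d=read_camera(n);np.savez(n+'1.npz',p=p,d=d)
    globals()[n]=p
cv2.imwrite('pics/s2.png',np.hstack([cv2.resize(scene[190:310,230:390],(400,300)),cv2.resize(top[180:300,240:400],(400,300))])[:,:,::-1])"
```

```text
t 5.25 pos [ 0.5453 -0.037   0.0264] F [-1.1  0.4 -3.5] T [-0.01  0.03  0.01] w 0.238 q [-0.11  0.24  2.05 -0.    0.86  1.25]
toolx [-0.006  0.001 -1.   ] y [ 0.978  0.207 -0.006] z [ 0.207 -0.978 -0.002] zyaw -1.363
shift tool cm [ 0.14  0.21 -2.11]
turn tool deg [ 0.19 -0.11  0.35] | new frame shift [ 0.14  0.2  -2.11]
```

View pics/s2.png

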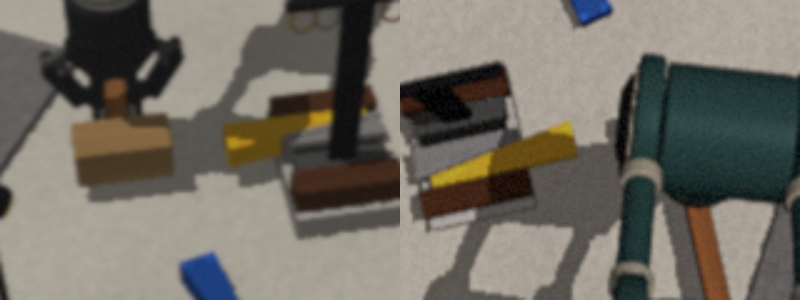

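The scene crop shows the head held level at about (125,150). It faces the wedge butt, whose near edge is at about (228,145), with a clear gap between them. Next I'll measure that gap.

```bash
cat >> h.py <<'E'
def gap(tag=None):
    p,d=read_camera("scene");H=hsv(p);a=.207
    e=np.array([-np.sin(a),np.cos(a)]);f=np.array([np.cos(a),np.sin(a)])
    B=box(d.shape,225,190,385,280)
    my=biggest((H[...,0]>18)&(H[...,0]<32)&(H[...,1]>170)&(H[...,2]>50)&B)
    mh=biggest((H[...,0]>=8)&(H[...,0]<20)&(H[...,1]>90)&(H[...,1]<170)&(H[...,2]>50)&B)
    for k,m in(("head",mh),("wedge",my)):
        P,u,v=pts("scene",d,m);t=P[P[:,2]>np.percentile(P[:,2],90)-.006]
        A=t[:,:2]@e;C=t[:,:2]@f
        print(k,m.sum(),"topz",np.median(t[:,2]).round(4),"along",np.percentile(A,[1,99]).round(4),"across",np.percentile(C,[2,50,98]).round(4))
    # edges by ray casting: butt left column / head right column
    v,u=np.nonzero(my);i=u<=u.min()+1;print("butt px",u.min(),v[i].min(),v[i].max(),"along@z.054",(ray("scene",[u.min()-.5,v[i].min()],.054)[0,:2]@e).round(4))
    if tag:cv2.imwrite(tag,cv2.resize(p[190:310,230:390],(640,480))[:,:,::-1])
E
python3 -c "
from h import *
gap();f=np.load('top0.npz')
a=.207;print(np.array([.563,.065])@[-np.sin(a),np.cos(a)], np.array([.572,.0665])@[np.cos(a),np.sin(a)])
s=read_state()['tool_pos'][:2]; print('tcp along',s@[-np.sin(a),np.cos(a)],'across',s@[np.cos(a),np.sin(a)])"
```

```text
head 1073 topz 0.0654 along [-0.191  -0.1067] across [0.5541 0.5774 0.5963]
wedge 455 topz 0.0533 along [-0.0528  0.0456] across [0.5627 0.5767 0.6206]
butt px 320 240 251 along@z.054 -0.0517
-0.052098130740727874 0.5734562865074622
tcp along -0.14964017635790028 across 0.5292513189823942
```

>>> carry_out --offset '[[0.1,0,-1.0],[0,0,-1.0],[0,0,-1.0],[0,0,-1.0],[0,0,-0.5]]' --delta_rot '[[0,0,0],[0,0,0],[0,0,0],[0,0,0],[0,0,0]]'

```text
time: 5.82
tool_pos: [0.5387, 0.0084, 0.0285]
tcp_rot: [1.054, 1.301, -1.054]
wrist_force: [0.7, -0.1, -3.4]
width: 0.233
```

>>> carry_out --offset '[[0,0,0],[0,0,0],[0,0,0],[0,0,0],[0,0,0]]' --delta_rot '[[0,0,0],[0,0,0],[0,0,0],[0,0,0],[0,0,0]]'

```text
time: 6.23
tool_pos: [0.5393, 0.0063, 0.0283]
tcp_rot: [1.055, 1.3, -1.055]
wrist_force: [0.6, 0.1, -3.3]
width: 0.237
```

```bash
python3 -c "
from h import *
plan((.543,-.016,.025),-np.pi/2+.205)
gap('pics/g1.png')"
```

```text
t 6.23 pos [0.5393 0.0063 0.0283] F [ 0.6  0.1 -3.3] T [-0.02  0.04 -0.02] w 0.237 q [-0.03  0.23  2.07 -0.    0.85  1.33]
toolx [ 0. -0. -1.] y [0.979 0.206 0.   ] z [ 0.206 -0.979  0.   ] zyaw -1.363
shift tool cm [ 0.33 -0.1   2.26]
turn tool deg [ 0.15  0.01 -0.01] | new frame shift [ 0.33 -0.09  2.26]
head 1056 topz 0.0651 along [-0.1476 -0.0621] across [0.5531 0.5774 0.5964]
wedge 445 topz 0.053 along [-0.0524  0.0453] across [0.5628 0.577  0.5964]
butt px 320 240 251 along@z.054 -0.0517
```

View pics/g1.png

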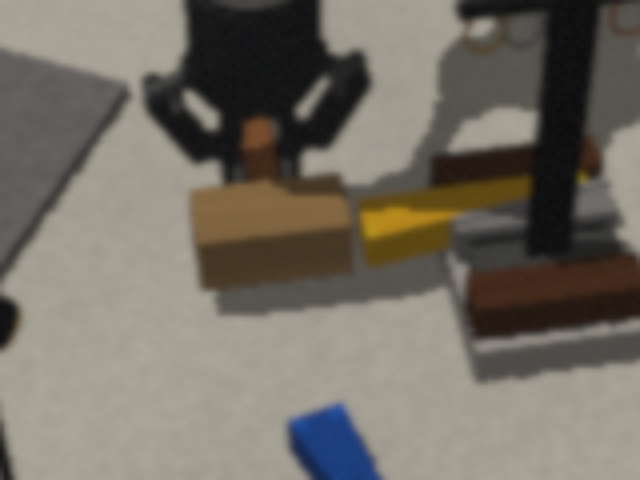

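The gap is about 8–9 mm and the head squarely covers the butt. This is the first gentle tap.

>>> carry_out --offset '[[0.15,0,-0.28],[0,0,-0.28],[0,0,-0.28],[0,0,-0.28],[0,0,-0.28]]' --delta_rot '[[0,0,0],[0,0,0],[0,0,0],[0,0,0],[0,0,0]]'

```text
time: 6.7
tool_pos: [0.536, 0.0205, 0.0267]
tcp_rot: [1.054, 1.301, -1.055]
wrist_force: [-0.8, -4.2, -2.7]
width: 0.234
```

>>> carry_out --offset '[[0,0,0],[0,0,0.5],[0,0,0.5],[0,0,0],[0,0,0]]' --delta_rot '[[0,0,0],[0,0,0],[0,0,0],[0,0,0],[0,0,0]]'

```text
time: 7.12
tool_pos: [0.5387, 0.0101, 0.0269]
tcp_rot: [1.055, 1.3, -1.055]
wrist_force: [0.0, -0.1, -3.4]
width: 0.238
```

```bash
python3 -c "
from h import *
plan((.543,-.016,.025),-np.pi/2+.205)
gap()"
```

```text
t 7.12 pos [0.5387 0.0101 0.0269] F [ 0.  -0.1 -3.4] T [-0.02  0.03 -0.  ] w 0.238 q [-0.03  0.23  2.07  0.    0.85  1.34]
toolx [ 0.  0. -1.] y [0.979 0.206 0.   ] z [ 0.206 -0.979  0.   ] zyaw -1.364
shift tool cm [ 0.19 -0.11  2.64]
turn tool deg [ 0.13  0.   -0.02] | new frame shift [ 0.19 -0.11  2.64]
head 1053 topz 0.0637 along [-0.1438 -0.0583] across [0.5521 0.5776 0.597 ]
wedge 400 topz 0.053 along [-0.0444  0.046 ] across [0.5626 0.576  0.5973]
butt px 323 240 249 along@z.054 -0.0448
```

The wedge moved in about 7 mm with about 4 N at the end, and the mallet is off it. I'll tap again.

>>> carry_out --offset '[[0,0,-0.4],[0,0,-0.3],[0,0,-0.3],[0,0,-0.3],[0,0,-0.3]]' --delta_rot '[[0,0,0],[0,0,0],[0,0,0],[0,0,0],[0,0,0]]'

```text
time: 7.58
tool_pos: [0.5349, 0.0254, 0.0268]
tcp_rot: [1.052, 1.3, -1.055]
wrist_force: [-0.3, -6.6, -3.0]
width: 0.237
```

>>> carry_out --offset '[[0,0,0],[0,0,0.5],[0,0,0.5],[0,0,0],[0,0,0]]' --delta_rot '[[0,0,0],[0,0,0],[0,0,0],[0,0,0],[0,0,0]]'

```text
time: 8.0
tool_pos: [0.5373, 0.0163, 0.0268]
tcp_rot: [1.055, 1.3, -1.055]
wrist_force: [0.0, 0.0, -2.7]
width: 0.235
```

```bash
python3 -c "
from h import *
gap()"
```

```text
head 1049 topz 0.0637 along [-0.1378 -0.0524] across [0.5539 0.5783 0.597 ]
wedge 372 topz 0.0532 along [-0.0388  0.0462] across [0.5626 0.576  0.5969]
butt px 326 239 252 along@z.054 -0.0374
```

>>> carry_out --offset '[[0,0,-0.4],[0,0,-0.3],[0,0,-0.3],[0,0,-0.3],[0,0,-0.2]]' --delta_rot '[[0,0,0],[0,0,0],[0,0,0],[0,0,0],[0,0,0]]'

```text
time: 8.47
tool_pos: [0.534, 0.0304, 0.0268]
tcp_rot: [1.053, 1.299, -1.055]
wrist_force: [0.2, -6.6, -4.1]
width: 0.237
```

>>> carry_out --offset '[[0,0,0],[0,0,0.5],[0,0,0.5],[0,0,0],[0,0,0]]' --delta_rot '[[0,0,0],[0,0,0],[0,0,0],[0,0,0],[0,0,0]]'

```text
time: 8.88
tool_pos: [0.5362, 0.0212, 0.0268]
tcp_rot: [1.055, 1.3, -1.055]
wrist_force: [-0.3, -0.1, -4.2]
width: 0.238
```

```bash
python3 -c "
from h import *
gap()"
```

```text
head 1046 topz 0.0636 along [-0.1328 -0.047 ] across [0.5528 0.5774 0.5967]
wedge 351 topz 0.053 along [-0.0341  0.0459] across [0.5625 0.5762 0.5971]
butt px 328 239 252 along@z.054 -0.0328
```

>>> carry_out --offset '[[0,0,-0.4],[0,0,-0.3],[0,0,-0.25],[0,0,-0.25],[0,0,-0.2]]' --delta_rot '[[0,0,0],[0,0,0],[0,0,0],[0,0,0],[0,0,0]]'

```text
time: 9.35
tool_pos: [0.5331, 0.0342, 0.0268]
tcp_rot: [1.053, 1.299, -1.055]
wrist_force: [0.2, -6.4, -3.3]
width: 0.239
```

>>> carry_out --offset '[[0,0,0],[0,0,0.5],[0,0,0.5],[0,0,0],[0,0,0]]' --delta_rot '[[0,0,0],[0,0,0],[0,0,0],[0,0,0],[0,0,0]]'

```text
time: 9.77
tool_pos: [0.5353, 0.0251, 0.0268]
tcp_rot: [1.055, 1.3, -1.055]
wrist_force: [-0.4, 0.4, -3.5]
width: 0.236
```

```bash
python3 -c "
from h import *
gap()"
```

```text
head 1050 topz 0.0637 along [-0.1289 -0.0434] across [0.5526 0.5777 0.5968]
wedge 331 topz 0.0531 along [-0.0307  0.0462] across [0.5629 0.5763 0.5964]
butt px 329 239 249 along@z.054 -0.0305
```

Total advance is now about 21–22 mm, and the wedge is still yielding at about 6.5 N.

>>> carry_out --offset '[[0,0,-0.4],[0,0,-0.3],[0,0,-0.25],[0,0,-0.25],[0,0,-0.15]]' --delta_rot '[[0,0,0],[0,0,0],[0,0,0],[0,0,0],[0,0,0]]'

```text
time: 10.23
tool_pos: [0.5324, 0.0377, 0.0268]
tcp_rot: [1.053, 1.299, -1.055]
wrist_force: [0.5, -6.0, -3.4]
width: 0.235
```

>>> carry_out --offset '[[0,0,0],[0,0,0.5],[0,0,0.5],[0,0,0],[0,0,0]]' --delta_rot '[[0,0,0],[0,0,0],[0,0,0],[0,0,0],[0,0,0]]'

```text
time: 10.65
tool_pos: [0.5347, 0.0285, 0.0268]
tcp_rot: [1.055, 1.3, -1.055]
wrist_force: [0.2, -0.2, -4.5]
width: 0.24
```

```bash
python3 -c "
from h import *
gap()"
```

```text
head 1050 topz 0.0638 along [-0.1257 -0.0393] across [0.5522 0.5781 0.5965]
wedge 310 topz 0.0532 along [-0.0274  0.0459] across [0.5633 0.5764 0.5974]
butt px 331 239 251 along@z.054 -0.0259
```

>>> carry_out --offset '[[0,0,-0.4],[0,0,-0.3],[0,0,-0.25],[0,0,-0.25],[0,0,-0.15]]' --delta_rot '[[0,0,0],[0,0,0],[0,0,0],[0,0,0],[0,0,0]]'

```text
time: 11.12
tool_pos: [0.5319, 0.0398, 0.0269]
tcp_rot: [1.05, 1.298, -1.056]
wrist_force: [0.7, -16.2, -3.0]
width: 0.234
```

>>> carry_out --offset '[[0,0,0],[0,0,0.5],[0,0,0.5],[0,0,0],[0,0,0]]' --delta_rot '[[0,0,0],[0,0,0],[0,0,0],[0,0,0],[0,0,0]]'

```text
time: 11.53
tool_pos: [0.5338, 0.0322, 0.0268]
tcp_rot: [1.055, 1.301, -1.055]
wrist_force: [-0.5, 0.6, -4.3]
width: 0.24
```

```bash
python3 -c "
from h import *
gap()"
```

```text
head 1053 topz 0.0635 along [-0.1221 -0.0361] across [0.5532 0.5775 0.5963]
wedge 304 topz 0.0531 along [-0.025   0.0462] across [0.5621 0.576  0.5967]
butt px 331 239 248 along@z.054 -0.0259
```

The force rose to 16 N and the forward motion stalled, so the stop has been reached. I'll do one confirming tap.

>>> carry_out --offset '[[0,0,-0.25],[0,0,-0.2],[0,0,-0.25],[0,0,-0.25],[0,0,-0.2]]' --delta_rot '[[0,0,0],[0,0,0],[0,0,0],[0,0,0],[0,0,0]]'

```text
time: 12.0
tool_pos: [0.5318, 0.0401, 0.027]
tcp_rot: [1.049, 1.296, -1.056]
wrist_force: [1.1, -23.4, -3.0]
width: 0.239
```

>>> carry_out --offset '[[0,0,0],[0,0,0.6],[0,0,0.6],[0,0,0],[0,0,0]]' --delta_rot '[[0,0,0],[0,0,0],[0,0,0],[0,0,0],[0,0,0]]'

```text
time: 12.42
tool_pos: [0.5339, 0.0317, 0.0268]
tcp_rot: [1.055, 1.301, -1.055]
wrist_force: [-0.1, -0.0, -3.9]
width: 0.237
```

```bash
python3 -c "
from h import *
gap('pics/g2.png')"
```

```text
head 1042 topz 0.0634 along [-0.1222 -0.0365] across [0.5528 0.5777 0.5963]
wedge 302 topz 0.0534 along [-0.0255  0.0462] across [0.563  0.5757 0.5974]
butt px 331 239 248 along@z.054 -0.0259
```

View pics/g2.png

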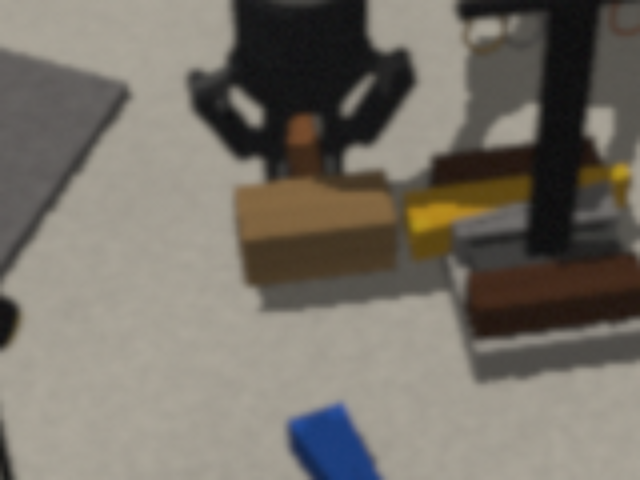

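The wedge is tight. At 23 N the butt did not move, total advance is about 26 mm, and the butt stands out about 20 mm. I'll draw back, lift and return.

>>> carry_out --offset '[[0,0,1.0],[0,0,2.0],[0,0,2.5],[-2.0,0,2.5],[-2.5,0,2.0]]' --delta_rot '[[0,0,0],[0,0,0],[0,0,0],[0,0,0],[0,0,0]]'

```text
time: 12.88
tool_pos: [0.5521, -0.0674, 0.0696]
tcp_rot: [1.052, 1.306, -1.058]
wrist_force: [1.1, 0.1, -4.6]
width: 0.237
```

>>> carry_out --offset '[[-1.5,-0.2,2.8],[0,-0.2,2.8],[0,-0.2,2.8],[0,-0.2,2.8],[0,-0.2,2.8]]' --delta_rot '[[0,0,0],[0,0,0],[0,0,0],[0,0,0],[0,0,0]]'

```text
time: 13.3
tool_pos: [0.5736, -0.207, 0.0869]
tcp_rot: [1.054, 1.3, -1.054]
wrist_force: [1.1, 0.6, -4.3]
width: 0.237
```

>>> carry_out --offset '[[0,0,0],[0,0,0],[0,0,0],[0,0,0],[0,0,0]]' --delta_rot '[[6.5,0,0],[6.5,0,0],[6.5,0,0],[6.5,0,0],[6.5,0,0]]'

```text
time: 13.72
tool_pos: [0.5734, -0.2057, 0.0864]
tcp_rot: [1.472, 1.015, -1.473]
wrist_force: [0.3, -0.4, -3.9]
width: 0.233
```

```bash
python3 -c "
from h import *
plan((.573,-.2075,.016),-1.93)"
```

```text
t 13.72 pos [ 0.5734 -0.2057  0.0864] F [ 0.3 -0.4 -3.9] T [0.05 0.06 0.  ] w 0.233 q [-0.39  0.27  1.88 -0.    0.99  1.55]
toolx [-0.001  0.    -1.   ] y [ 0.934 -0.357 -0.001] z [-0.357 -0.934  0.   ] zyaw -1.936
shift tool cm [7.04 0.03 0.18]
turn tool deg [-0.32  0.    0.03] | new frame shift [7.04 0.02 0.18]
```

>>> carry_out --offset '[[1.5,0,0.15],[1.5,0,0],[1.5,0,0],[1.0,0,0],[0.6,0,0]]' --delta_rot '[[0,0,0],[0,0,0],[0,0,0],[0,0,0],[0,0,0]]'

```text
time: 14.13
tool_pos: [0.5719, -0.2064, 0.0239]
tcp_rot: [1.468, 1.02, -1.471]
wrist_force: [-0.1, 0.4, -4.6]
width: 0.236
```

>>> carry_out --offset '[[0.3,0,0],[0.25,0,0],[0.2,0,0],[0.1,0,0],[0,0,0]]' --delta_rot '[[0,0,0],[0,0,0],[0,0,0],[0,0,0],[0,0,0]]'

```text
time: 14.55
tool_pos: [0.5736, -0.2069, 0.0178]
tcp_rot: [1.469, 1.017, -1.468]
wrist_force: [0.1, 0.2, -4.2]
width: 0.235
```

>>> carry_out --offset '[[0.1,0,0],[0.05,0,0],[0.05,0,0],[0,0,0],[0,0,0]]' --delta_rot '[[0,0,0],[0,0,0],[0,0,0],[0,0,0],[0,0,0]]'

```text
time: 14.97
tool_pos: [0.5736, -0.2068, 0.0161]
tcp_rot: [1.469, 1.017, -1.468]
wrist_force: [-1.9, 0.7, 2.7]
width: 0.232
```

>>> carry_out --offset '[[0,0,0],[0,0,0],[0,0,0],[0,0,0],[0,0,0]]' --delta_rot '[[0,0,0],[0,0,0],[0,0,0],[0,0,0],[0,0,0]]' --fingers 1

```text
time: 15.38
tool_pos: [0.5733, -0.2068, 0.0154]
tcp_rot: [1.469, 1.017, -1.468]
wrist_force: [0.0, -0.5, -0.2]
width: 0.932
```

>>> carry_out --offset '[[0,0,0],[0,0,0],[0,0,0],[0,0,0],[0,0,0]]' --delta_rot '[[0,0,0],[0,0,0],[0,0,0],[0,0,0],[0,0,0]]'

```text
time: 15.8
tool_pos: [0.5731, -0.2067, 0.0152]
tcp_rot: [1.469, 1.017, -1.469]
wrist_force: [-0.5, 0.2, 0.4]
width: 1.0
```

The fingers are fully open. I'll lift straight up and move back toward the start so the cameras can see.

>>> carry_out --offset '[[-1.5,0,0],[-2.5,0,0],[-3.0,0,0],[-3.5,0,0],[-3.5,0,0]]' --delta_rot '[[0,0,0],[0,0,0],[0,0,0],[0,0,0],[0,0,0]]'

```text
time: 16.22
tool_pos: [0.5724, -0.2064, 0.1559]
tcp_rot: [1.468, 1.019, -1.47]
wrist_force: [1.0, -0.1, 0.3]
width: 0.999
```

>>> carry_out --offset '[[-1,-1.5,3.5],[-1,-1.5,3.5],[0,-1.5,3.5],[0,-1.5,3.5],[0,-1.5,3.5]]' --delta_rot '[[0,0,0],[0,0,0],[0,0,0],[0,0,0],[0,0,0]]'

```text
time: 16.63
tool_pos: [0.4404, -0.3452, 0.176]
tcp_rot: [1.468, 1.016, -1.468]
wrist_force: [0.7, -0.7, -0.0]
width: 1.001
```

>>> carry_out --offset '[[0,-1.5,3.5],[0,-1.5,3.5],[0,-1.5,3.0],[0,0,0],[0,0,0]]' --delta_rot '[[0,0,0],[0,0,0],[0,0,0],[0,0,0],[0,0,0]]'

```text
time: 17.05
tool_pos: [0.3629, -0.4231, 0.1753]
tcp_rot: [1.472, 1.015, -1.471]
wrist_force: [0.0, 0.2, -0.3]
width: 1.0
```

Run:
```python
from h import *
p,d=read_camera("top");q,e=read_camera("scene")
cv2.imwrite("pics/end.png",np.hstack([cv2.resize(p[80:380,150:550],(400,300)),cv2.resize(q[150:390,130:450],(400,300))])[:,:,::-1])
H=hsv(p)
mm=biggest((H[...,0]<20)&(H[...,1]>90)&(H[...,2]>50)&box(d.shape,385,195,470,312))
P,u,v=pts("top",d,mm);print("mallet n",mm.sum(),"z",np.percentile(P[:,2],[5,25,50,75,95]).round(4))
W=(1000*ray("top",np.c_[u,v],.048)[:,:2]).astype(np.float32);print(cv2.minAreaRect(W))
my=biggest((H[...,0]>18)&(H[...,0]<32)&(H[...,1]>170)&(H[...,2]>90)&box(d.shape,240,220,325,270))
P,u,v=pts("top",d,my);W=ray("top",np.c_[u,v],.054)[:,:2]
print("wedge z",np.median(P[:,2]).round(4),"butt along",(W@[-.2055,.9786]).min().round(4))
for n,b in(("cone",(155,210,200,250)),("bowl",(155,255,205,300)),("lamp",(360,110,410,175))):
    o=np.load("top0.npz");print(n,"changed px",int((abs(o['d']-d)>.01)[b[1]:b[3],b[0]:b[2]].sum()))
print(read_state()['tool_pos'],read_state()['wrist_force'])
```

```text
mallet n 1651 z [0.0395 0.0425 0.0501 0.0534 0.0557]
((525.2166137695312, -189.0100860595703), (90.8852767944336, 236.25340270996094), 68.82521057128906)
wedge z 0.0531 butt along -0.0254
cone changed px 22
bowl changed px 22
lamp changed px 18
[ 0.36442198 -0.42159299  0.17519052] [ 0.03614729  0.68609418 -0.28990355]
```

View pics/end.png

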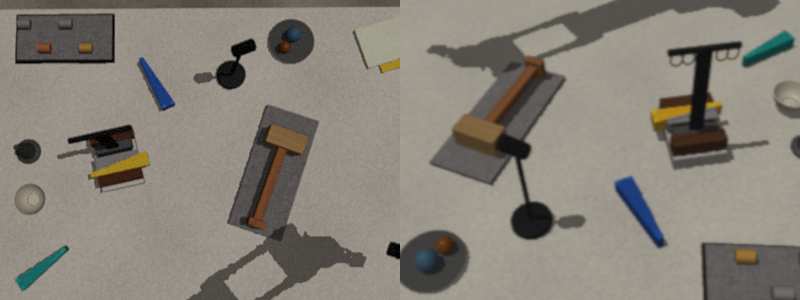

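The mallet lies flat on its board within about 2 mm of its original place. The wedge is in by about 26 mm, and the other exhibits are where they were.

```bash
python3 -c "
from workcell import *
print(finish_job())"
```

```text
the job is handed in; nothing more can be done
None
```

I drove the wedge tight and laid the mallet back on its board; the job is handed in at about 17 s of the 61 s allowed, with no verdict reported.

- **Wedge:** It took seven short taps at about 2.5–4 cm/s, with the mallet drawn back between them. The wedge yielded at about 4–7 N, then stopped. The last two taps read 16 N and 23 N at the wrist, and the final one moved it no further. It went in about 26 mm in all and the butt still stands out about 20 mm. Its top is level at 53 mm.
- **Mallet:** It lies flat, the same way up and within about 2 mm of where it started, and the gripper is open and clear.
- **Other exhibits:** The pictures show the cone, bowl and lamp unmoved.

Two limits on these checks: the wrist force was read only at the end of each move, so the highest force during a tap was never measured. The wedge's own pressure on the clamp could not be measured either; I judged it tight from the stalled last tap. No check failed or disagreed.

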